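# Unhook the marker basket and set it at the craft place

### The arm

A 7-joint arm with a two-finger parallel gripper is mounted at the origin on the work surface. World frame = base frame: x ahead of the robot, y to its left, z up, the work surface at z = 0. Lengths are in mm, angles in rad, forces in N, time in s.
With the tool pointing down it reaches from about 425 to 875 mm from the base axis. Payload 4.7 kg.
Tool frame: the origin (TCP) lies between the finger pads; the fingertips stand 8 mm ahead of it and the grasp point (between the pads) lies 11 mm behind it; z points along the fingers, y is the line along which they close (so a half turn about z gives the same grasp; the last joint's range is limited). The gripper opens to 87 mm and grips with 3 to 60 N. Pads are 19 mm wide; open, the fingers measure 117 mm over their backs; the gripper's body (75 mm by 190 mm) begins 51 mm behind the grasp point.
Start: joints at [1.214, 0.321, -0.07, 1.45, 0.023, 1.371, -0.057], TCP at [235.516, -605.852, 230.587] pointing down, gripper open.
Joint ranges: [-2.86, 2.86], [-0.3, 2.09], [-1.38, 1.24], [0.06, 2.45], [-1.56, 4.7], [0.09, 2.05], [-2.69, 2.69]. Speed limits (rad/s): [2.57, 2.57, 3.14, 3.14, 3.14, 3.14, 3.14].

### API

Orientations are given as a unit quaternion [x, y, z, w].
In Python, from workcell import robot gives the robot as it stands.
- The arm moves only by the tool move_arm, never from a script. Its argument "plan" is a list that holds one entry, the list of rows, each a list of 7 numbers: the turn, a rotation vector about the tool's x, y, z in degrees, then the shift along the tool's x, y, z in cm, then the opening, from -1 (shut) to 1 (fully open), so that 0 is half open. A call has 1 to 20 rows; each row is the pose to reach, as a shift and turn from the pose commanded when the call began, along the tool's axes at that moment; what a row does not reach only later rows make up. A row lasts 1/10 s, in which the tool goes at most 50 mm and 8.59 degrees, less where a joint would pass 70% of its speed; a pose out of reach is approached as far as the arm can. A call with a gripper value outside its range is refused whole. The fingers move at their own pace and stop on an object; "newtons" is the grip in N (left out, the last holds). Time passes only in rows, so rows that repeat a pose let the fingers close. It gives the time, the measured TCP pose, the force, the opening and the grip force at its end, in the units of the state.
- robot.get_state(): the state, without advancing time (a new reading comes with each control period).
- robot.grab_frame(name): name is "scene" or "top"; returns a dict with "pixels" (400x640x3 uint8, blue, green, red), "intrinsics" (3x3 intrinsics, pixels), "rvec" (rotation vector, rad) and "tvec" (3), from world to camera coordinates, as OpenCV has them. Camera axes: x right, y down, z forward; pixel columns grow to the right and rows downward; lengths in mm; the calibration is good to about 2 mm. A picture is of the moment at which its call begins. There is no depth.
- robot.job_done(): hands the job in; it is judged then, once.
The state is a dict: "time_s": time; "joint_pos": joint angles; "joint_velocities": joint speeds; "joint_efforts": joint torques, N m; "tool_pos": TCP position; "ee_rot": TCP orientation; "contact_force": force on the tool from outside, world axes, zero at the start; "torque": the same for the moment, N m; "finger_gap": finger opening in mm; "gripper_force": force on a finger pad.
Only numpy, scipy, OpenCV 4.12 (cv2) and the standard library are available. Lean on these libraries where they do the work, as an engineer would, in place of code of your own. Each camera call takes 0.05 s, during which the arm holds its last target. There are 200 camera calls.

### The job

Get the craft place ready: first move the glue bottle out of the red tray and stand it fully on the round cork mat, then unhook the yellow marker basket from its deep hooks by lifting its handle past the tips before drawing it out, and lower it level into the tray so that it sits flat inside the rim. Set both things down before letting go, keep them upright, and leave the blue basket hanging, the brush pot and the tape stack where they are.

Things in the scene. Friction and masses are not known exactly. Their poses are not given: they have to be found in the camera images.
- yellow_basket: Yellow open box 100 (x) by 136 (y) by 65 mm high, marker pens inside up to 105 mm. A stiff handle rises from the middle of its short sides (y = -67, +67) to a level 10 mm round bar along y. Hangs by the bar from either pair of the rack's hooks, free to swing about it. 0.25 to 0.5 kg. Origin: centre of the underside, z up.
- yellow_grip (a point): Centre of the black grip sleeve (14 mm thick, 50 mm long, along the basket's y) in the middle of the yellow basket's handle bar, 150 mm above its underside, with free space below and between the hooks.
- blue_basket: Blue basket of the same shape and size, hanging on the other pair of hooks, where it stays. Origin: centre of the underside.
- blue_grip (a point): Centre of the blue basket's grip sleeve.
- rack: Fixed red open frame 330 mm wide (y), on the table; place and yaw vary. Its -x side is the front, where baskets come out. Top rail x = 60 to 80, z = 250 to 278; posts 20 mm square at x = 70, y = -155 and 155; base board 18 mm thick, x = -30 to 130. Origin: on the table, below the middle of the line of the hung bars (bars at x = 0, z = 260).
- hooks_right (a point): Middle of the right-hand pair of hooks (rack y = -85): centre of a bar hung there, 260 mm up. Its two J hooks, of 8 mm round steel, stand 45 mm either side of it in y and come from the rail behind. Their upturned tips lie 20 mm in front (-x) and end 42 mm above this point: a bar's centre must rise more than 47 mm to pass over.
- hooks_left (a point): The same point of the left-hand pair of hooks (rack y = +85).
- tray: Fixed shallow red place tray, 136 (x) by 172 (y) mm outside; the inside is 124 by 160 mm with a floor 4 mm thick and a rim 14 mm high. Origin: centre of its underside. The basket fits with its long side along the tray's y axis (either way round), with 12 mm to spare all round.
- glue_bottle: White glue bottle with a green band, 100 mm tall: body 50 mm in diameter up to 60 mm, shoulder to 72 mm, then an orange cap 26 mm in diameter from 72 to 100 mm. Stands in the tray at the start. About 0.1 to 0.15 kg. Origin: centre of its base, z up.
- cork_mat: Fixed round cork mat, 104 mm in diameter, 4 mm thick, on the table. Origin: centre of its underside.
- brush_pot: White ceramic pot 68 mm in diameter and 85 mm high, with brushes up to 150 mm high; stands 125 to 170 mm from the cork mat (centres), nearer to the robot or farther from it, changing places with it. Origin: centre of its base.
- tape_stack: Stack of three tape rolls (one piece), 80 mm in diameter, 75 mm high, on the table in front of the rack. Origin: centre of its base.
Mind the look-alikes: they are no part of the job. Of the things that look like the cork_mat, the smallest one is meant.

How it is judged (in metres and radians):
On the way, in this order (a step that is already met when the one before it is completed fails the run):
1. the glue bottle is set down upright on the cork mat while still held (not dropped) (horizontal distance between glue_bottle and cork_mat below 0.027 m and z of glue_bottle in the frame of cork_mat below 0.01 m and angle between glue_bottle's own z axis and vertical below 0.1 rad and contact force between the fingers and glue_bottle above 0.3 N), for 0.1 s.
2. the yellow basket is off its hooks and carried in the air by the gripper (distance of yellow_grip from where it was at the start of the episode above 0.09 m and height (world z) of yellow_basket above 0.05 m and contact force between the fingers and yellow_basket above 0.3 N), for 0.2 s.
3. the yellow basket is lowered into the tray while still held (not dropped) (horizontal distance between yellow_basket and tray below 0.022 m and angle between yellow_basket's own z axis and vertical below 0.15 rad and z of yellow_basket in the frame of tray below 0.014 m and contact force between the fingers and yellow_basket above 0.3 N), for 0.1 s.
At the end, for the whole second after the job is handed in: Yellow basket flat in the tray (centre within 22 mm, underside within 5 mm of its floor, tilt under 0.15 rad); glue bottle upright on the cork mat (within 27 mm); both at rest; blue basket's handle, brush pot and tape stack within 30 mm of their starts, pot upright (horizontal distance between yellow_basket and tray below 0.022 m and angle between each of yellow_basket, brush_pot's own z axis and vertical below 0.15 rad and z of yellow_basket in the frame of tray below 0.009 m and linear speed of each of yellow_basket, glue_bottle below 0.02 m/s and horizontal distance between glue_bottle and cork_mat below 0.027 m and z of glue_bottle in the frame of cork_mat below 0.01 m and angle between glue_bottle's own z axis and vertical below 0.1 rad and distance of each of blue_grip, brush_pot, tape_stack from where it was at the start of the episode below 0.03 m); the robot touches nothing.
It fails at once if the blue basket's handle is moved more than 30 mm (distance of blue_grip from where it was at the start of the episode above 0.03 m).
It fails at once if the brush pot is moved more than 30 mm or tipped (distance of brush_pot from where it was at the start of the episode above 0.03 m or angle between brush_pot's own z axis and vertical above 0.4 rad).
It fails at once if the tape stack is moved more than 30 mm (distance of tape_stack from where it was at the start of the episode above 0.03 m).
It fails at once if the yellow basket is tipped more than 45 degrees (angle between yellow_basket's own z axis and vertical above 0.785 rad).
It fails at once if the glue bottle is tipped more than 35 degrees (angle between glue_bottle's own z axis and vertical above 0.61 rad).
It also fails if it takes over 72 s, if anything falls off the work surface, if the arm or the gripper's body presses on something with over 40 N, if the wrist force passes 120 N, or if a joint passes its speed limit or range.

## Working session

There is one attempt and no reset: what is moved stays moved. The work goes in short steps, Python scripts to look and compute and a tool call to move; the robot and the scene stay as the last step left them, time stands still between calls to the robot, and variables do not carry over. Pictures are saved under pics/ and viewed, at most 10 in all, crops included, and the job is handed in when it is done.

Besides the shell and the picture viewer there is one more tool, called after ">>>" by a JSON object that holds its "api" and its "payload", one argument or row to a line. move_arm: Moves the arm, as the interface text tells. Its arguments: {"type":"object","properties":{"plan":{"type":"array","items":{"type":"array","items":{"type":"array","items":{"type":"number"}}}},"newtons":{"type":"number"}},"required":["plan"]}

```bash
mkdir -p pics
cat > h.py <<'E'
import numpy as np, cv2
from scipy.spatial.transform import Rotation as R
from workcell import robot
def grab(n):
    f=robot.grab_frame(n); f['R']=cv2.Rodrigues(np.array(f['rvec'],float))[0]; f['t']=np.array(f['tvec'],float).ravel(); f['K']=np.array(f['intrinsics'],float); return f
def ray(f,uv):
    d=f['R'].T@np.linalg.inv(f['K'])@np.array([uv[0],uv[1],1.]); return -f['R'].T@f['t'], d/np.linalg.norm(d)
def onz(f,uv,z):
    c,d=ray(f,uv); return c+d*(z-c[2])/d[2]
def two(f,a,g,b):
    c1,d1=ray(f,a);c2,d2=ray(g,b)
    s=np.linalg.lstsq(np.c_[d1,-d2],c2-c1,rcond=None)[0]
    p,q=c1+s[0]*d1,c2+s[1]*d2; return (p+q)/2, np.linalg.norm(p-q)
def proj(f,p):
    q=f['K']@(f['R']@np.array(p,float)+f['t']); return q[:2]/q[2]
def tool(v,s=None):
    s=s or robot.get_state(); return R.from_quat(s['ee_rot']).inv().apply(v)
E
python3 - <<'E'
from h import *
for n in("scene","top"):
    f=grab(n); cv2.imwrite(f"pics/{n}0.png",f['pixels']); print(n,-f['R'].T@f['t'],f['K'][0,0])
s=robot.get_state(); print(s); print(R.from_quat(s['ee_rot']).as_matrix().round(3))
E
```

```text
scene [1208.32866848  338.2720045   863.30956281] 375.9775769839694
top [ 375.2015725  -126.20470897 1677.98797937] 506.78038978353493
{'time_s': 0.1, 'joint_pos': array([ 1.21408281,  0.32173038, -0.07010486,  1.45155909,  0.02262733,
        1.37082843, -0.05687858]), 'joint_velocities': array([ 0.00037901, -0.0026996 , -0.00078041, -0.00218383,  0.00036442,
       -0.00219649,  0.00135504]), 'joint_efforts': array([-3.08535455e-04, -4.92572093e+01, -4.05341852e-01, -3.13396060e+01,
       -6.39158813e-02,  3.95520532e-02,  1.10549520e-04]), 'tool_pos': array([ 235.32104412, -605.37647597,  229.58001156]), 'ee_rot': array([ 9.82854157e-01,  1.84382620e-01, -2.16822231e-04, -8.41573933e-04]), 'contact_force': array([ 0.34287835, -0.69578293,  0.47932609]), 'torque': array([0.04639275, 0.01620826, 0.02990101]), 'gripper_force': 0.0, 'finger_gap': 86.86568950985152}
[[ 0.932  0.362 -0.001]
 [ 0.362 -0.932  0.002]
 [-0.    -0.002 -1.   ]]
```

View pics/scene0.png

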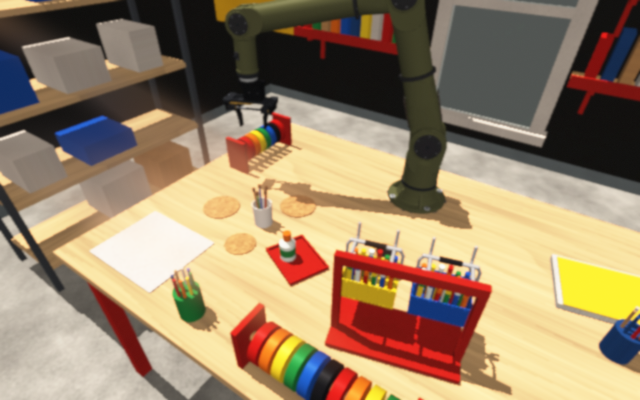

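View pics/top0.png

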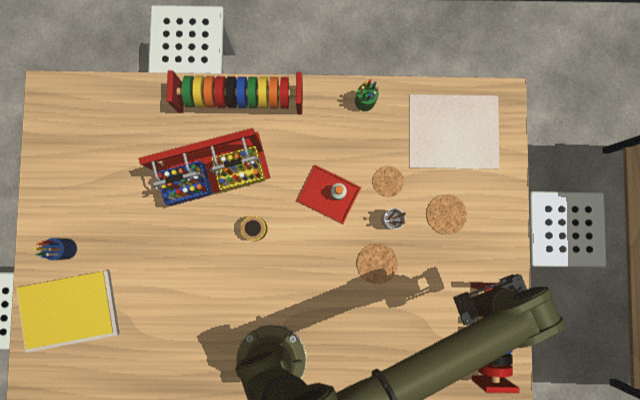

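Scene and top views: the rack is at top (205,165), its front towards the robot, and the yellow basket hangs on the right pair at (238,165). The tray is at (328,194) with the bottle at (339,190), and the tape is at (251,228). Three cork discs could be taken for the mat: (388,181), (446,214) and (377,262). The one at (388,181) looks smallest. The pot is at (393,218). Next I'll measure and take a close crop.

Run:
```python
from h import *
f=grab("top"); im=f['pixels']; hsv=cv2.cvtColor(im,cv2.COLOR_BGR2HSV)
# mats: wood darker; threshold vs. table
lab=cv2.cvtColor(im,cv2.COLOR_BGR2LAB).astype(float)
for (u,v) in [(388,181),(446,214),(377,262)]:
    p=lab[v-7:v+7,u-10:u+10].reshape(-1,3).mean(0)
    box=np.zeros(im.shape[:2],np.uint8); cv2.circle(box,(u,v),28,255,-1)
    m=((np.abs(lab-p).max(2)<22)*box).astype(np.uint8)
    m=cv2.morphologyEx(m,cv2.MORPH_OPEN,np.ones((3,3)))
    m=cv2.morphologyEx(m,cv2.MORPH_CLOSE,np.ones((5,5)))
    c=max(cv2.findContours(m,0,2)[0],key=cv2.contourArea); (x,y),r=cv2.minEnclosingCircle(c); mo=cv2.moments(c)
    ctr=onz(f,(x,y),4); print("mat",(x,y),r,"centre",ctr.round(1),"diam",2*np.linalg.norm(onz(f,(x+r,y),4)-ctr), "centroid",onz(f,(mo['m10']/mo['m00'],mo['m01']/mo['m00']),4).round(1))
H,S,V=cv2.split(hsv)
red=(((H<6)|(H>172))&(S>150)&(V>70)).astype(np.uint8)*255
t=np.zeros_like(red); t[155:235,285:370]=red[155:235,285:370]
c=cv2.convexHull(max(cv2.findContours(t,0,2)[0],key=cv2.contourArea)); q=cv2.boxPoints(cv2.minAreaRect(c))
w=np.array([onz(f,p,14)[:2] for p in q]); print("tray",q.round(1).tolist(),w.round(1).tolist(),w.mean(0), np.linalg.norm(np.diff(w,axis=0),axis=1))
e=w[1]-w[0]; e2=w[2]-w[1]
L=e if np.linalg.norm(e)>np.linalg.norm(e2) else e2
print("tray long dir deg",np.degrees(np.arctan2(L[1],L[0])))
g=grab("scene")
a=cv2.resize(im[120:240,130:420],None,fx=2.7,fy=2.7,interpolation=2); cv2.imwrite("pics/topc.png",a)
b=cv2.resize(g['pixels'][190:370,200:500],None,fx=2.6,fy=2.6,interpolation=2); cv2.imwrite("pics/scenec.png",b)
```

```text
mat (394.5, 183.0) 22.38871192932129 centre [ 582.4 -398.8    4. ] diam 149.14417734619246 centroid [ 588.9 -380.1    4. ]
mat (449.5, 215.5) 24.135135650634766 centre [ 476.7 -581.3    4. ] diam 160.16382553243585 centroid [ 479.6 -573.2    4. ]
mat (377.0, 261.0) 27.29478645324707 centre [ 323.5 -341.6    4. ] diam 179.61164553896387 centroid [ 340.3 -342.1    4. ]
tray [[296.3999938964844, 200.1999969482422], [314.3999938964844, 164.1999969482422], [360.3999938964844, 187.1999969482422], [342.3999938964844, 223.1999969482422]] [[519.5, -73.8], [640.1, -131.4], [565.6, -284.5], [445.8, -226.1]] [ 542.77245554 -178.9314573 ] [133.66337377 170.1842032  133.25433463]
tray long dir deg -115.96174016909328
```

View pics/topc.png

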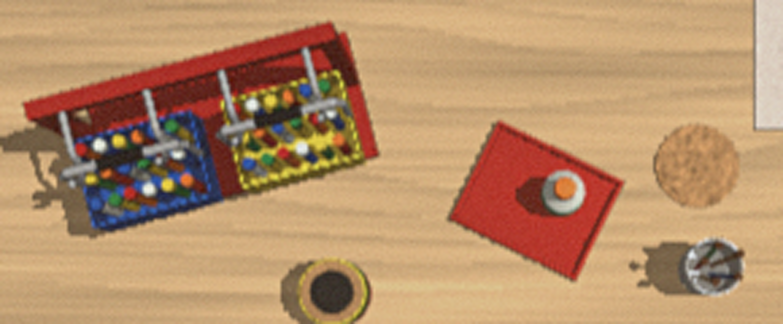

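View pics/scenec.png

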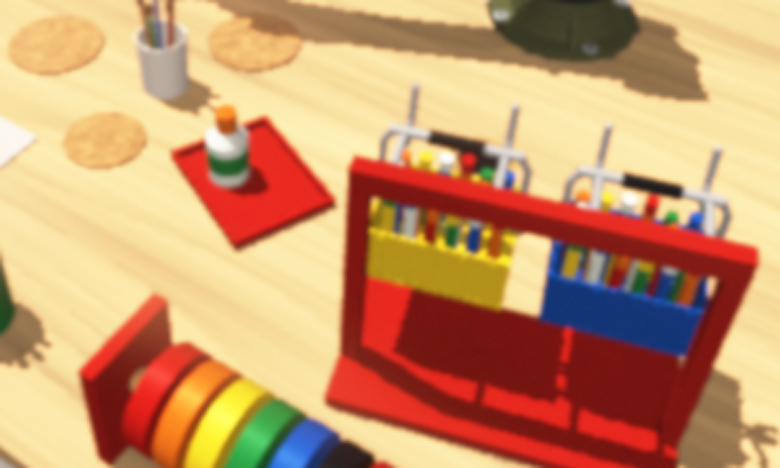

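Run:
```python
from h import *
f=grab("top"); g=grab("scene")
T=lambda u,v:(u/2.7+130-.3,v/2.7+120-.3); S=lambda u,v:(u/2.6+200-.3,v/2.6+190-.3)
p=lambda n,x:print(n,np.round(x,1))
p("mat",onz(f,T(697,165),4)); p("mat r",np.linalg.norm(onz(f,T(697,165),4)-onz(f,T(739,165),4)))
p("cap z100+4",onz(f,T(565,187),104)); print("cap two",two(f,T(565,187),g,S(226,112)))
p("pot top",onz(f,T(712,267),85)); p("tape",onz(f,T(333,290),75))
print("ygrip two",two(f,T(278,117),g,S(457,142))); p("ygrip z260",onz(f,T(278,117),260)); p("y scene 260",onz(g,S(457,142),260))
p("bgrip",onz(f,T(120,158),260))
r=[onz(f,T(*a),260) for a in((228,130),(338,104))]; p("barends",r); d=r[0]-r[1]; print("bar az",np.degrees(np.arctan2(d[1],d[0])))
r=[onz(f,T(*a),278) for a in((26,102),(332,24))]; d=r[0]-r[1]; print("rail az",np.degrees(np.arctan2(d[1],d[0])),r,np.linalg.norm(d))
```

```text
mat [ 589.4 -376.6    4. ]
mat r 51.8
cap z100+4 [ 548.8 -208.9  104. ]
cap two (array([ 548.18066485, -207.93352578,  103.62564984]), np.float64(2.447020792068599))
pot top [ 459.6 -382.3   85. ]
tape [427.   59.9  75. ]
ygrip two (array([600.48690506, 100.50678638, 261.07040064]), np.float64(1.400313229031842))
ygrip z260 [600.9 100.  260. ]
y scene 260 [599.1 100.7 260. ]
bgrip [555.4 263.4 260. ]
barends [[586.5 151.8 260. ]
 [615.6  37.7 260. ]]
bar az 104.29283333757043
rail az 105.39043510303462 [array([609.95439517, 357.35935819, 278.        ]), array([696.28883499,  43.7196516 , 278.        ])] 325.30524288045495
```

The smallest disc is 104 mm across and at (589,-377), so it is the mat. Now I'll go above the bottle.

>>> {"api": "move_arm", "payload": {
  "plan": [
    [[0,0,8,4,-2.3,-1,1],[0,0,16,8,-4.7,-2,1],[0,0,21.2,12,-7,-2,1],[0,0,21.2,16,-9.4,-2,1],[0,0,21.2,20,-11.8,-2,1],[0,0,21.2,24,-14.1,-2,1],[0,0,21.2,28,-16.5,-2,1],[0,0,21.2,32,-18.9,-2,1],[0,0,21.2,36,-21.2,-2,1],[0,0,21.2,40,-23.6,-2,1],[0,0,21.2,42,-24.8,-2,1],[0,0,21.2,43.6,-25.7,-2,1],[0,0,21.2,43.6,-25.7,-1,1],[0,0,21.2,43.6,-25.7,1,1],[0,0,21.2,43.6,-25.7,4,1],[0,0,21.2,43.6,-25.7,7,1],[0,0,21.2,43.6,-25.7,8,1],[0,0,21.2,43.6,-25.7,8,1],[0,0,21.2,43.6,-25.7,8,1],[0,0,21.2,43.6,-25.7,8,1]]
  ],
  "newtons": 15
}}

```text
time_s: 2.3
tool_pos: [549.7, -209.0, 152.4]
ee_rot: [1.0, 0.0, 0.001, 0.001]
contact_force: [-0.0, 0.4, -0.8]
finger_gap: 87.2
gripper_force: 0.0
```

Run:
```python
from h import *
g=grab("scene"); f=grab("top"); s=robot.get_state(); print(s['tool_pos'],R.from_quat(s['ee_rot']).as_matrix().round(3),s['time_s'])
cv2.imwrite("pics/s1.png",cv2.resize(g['pixels'][150:310,200:380],None,fx=3,fy=3,interpolation=2))
```

```text
[ 549.64312085 -208.72068777  152.14992055] [[ 1.     0.001  0.002]
 [ 0.001 -1.    -0.001]
 [ 0.002  0.001 -1.   ]] 2.4
```

View pics/s1.png

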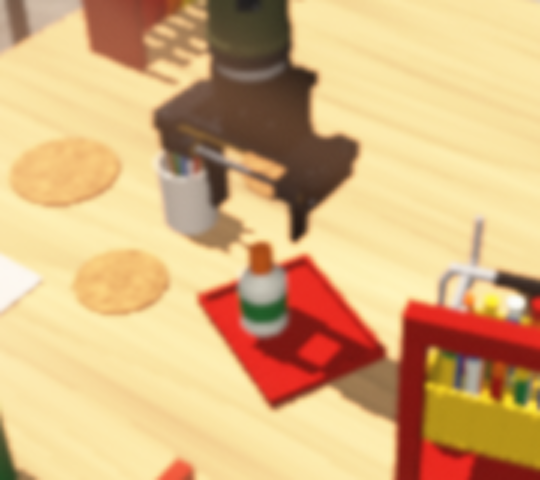

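The fingers at (215,190) and (300,230) straddle the cap at (260,255). Next I'll go down and grip the body.

>>> {"api": "move_arm", "payload": {
  "plan": [
    [[0,0,0,0,0,2,1],[0,0,0,0,0,4,1],[0,0,0,0,0,6,1],[0,0,0,0,0,8,1],[0,0,0,0,0,9.5,1],[0,0,0,0,0,10.3,1],[0,0,0,0,0,10.3,1],[0,0,0,0,0,10.3,1],[0,0,0,0,0,10.3,0.3],[0,0,0,0,0,10.3,-0.2],[0,0,0,0,0,10.3,-1],[0,0,0,0,0,10.3,-1],[0,0,0,0,0,10.3,-1],[0,0,0,0,0,10.3,-1],[0,0,0,0,0,10.3,-1],[0,0,0,0,0,10.3,-1],[0,0,0,0,0,10.3,-1],[0,0,0,0,0,10.3,-1]]
  ]
}}

```text
time_s: 4.2
tool_pos: [548.8, -208.7, 47.7]
ee_rot: [1.0, 0.0, 0.0, 0.0]
contact_force: [0.0, -1.1, 1.8]
finger_gap: 49.6
gripper_force: 15.0
```

>>> {"api": "move_arm", "payload": {
  "plan": [
    [[0,0,0,0,0,-1.5,-1],[0,0,0,0,0,-3,-1],[0,0,0,0,0,-4.5,-1],[0,0,0,0.6,2.5,-5,-1],[0,0,0,1.2,5,-5,-1],[0,0,0,1.8,7.5,-5,-1],[0,0,0,2.4,10,-5,-1],[0,0,0,3,12.5,-5,-1],[0,0,0,3.6,15,-5,-1],[0,0,0,4.1,16.8,-5,-1],[0,0,0,4.1,16.8,-5,-1],[0,0,0,4.1,16.8,-4,-1],[0,0,0,4.1,16.8,-3,-1],[0,0,0,4.1,16.8,-2,-1],[0,0,0,4.1,16.8,-1.2,-1],[0,0,0,4.1,16.8,-0.7,-1],[0,0,0,4.1,16.8,-0.4,-1],[0,0,0,4.1,16.8,-0.2,-1],[0,0,0,4.1,16.8,-0.2,-1],[0,0,0,4.1,16.8,-0.2,-1]]
  ]
}}

```text
time_s: 6.2
tool_pos: [590.1, -376.5, 50.0]
ee_rot: [1.0, 0.0, 0.0, 0.0]
contact_force: [0.1, 0.5, -1.4]
finger_gap: 49.4
gripper_force: 15.0
```

Run:
```python
from h import *
g=grab("scene"); s=robot.get_state(); print(s['tool_pos'],s['contact_force'],s['gripper_force'])
cv2.imwrite("pics/s2.png",cv2.resize(g['pixels'][150:310,180:360],None,fx=3,fy=3,interpolation=2))
```

```text
[ 590.16666939 -376.49378102   50.02866464] [ 0.478232   -0.10039445 -1.14032268] 14.999955946113914
```

View pics/s2.png

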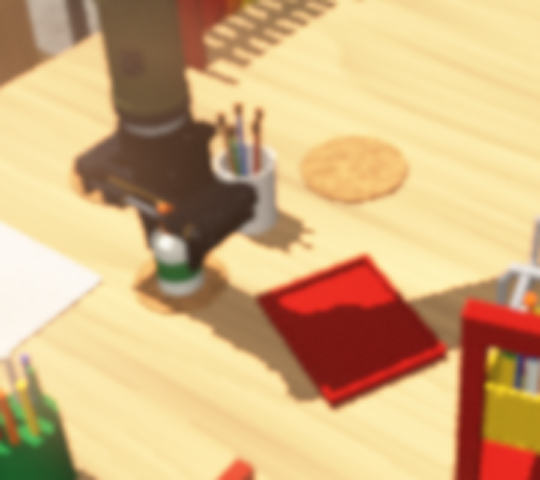

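The bottle at (180,280) is centred over the mat with its weight still in the grip. I'll lower it to contact.

>>> {"api": "move_arm", "payload": {
  "plan": [
    [[0,0,0,0,0,0.1,-1],[0,0,0,0,0,0.2,-1],[0,0,0,0,0,0.3,-1],[0,0,0,0,0,0.3,-1],[0,0,0,0,0,0.3,-1],[0,0,0,0,0,0.3,-1]]
  ]
}}

```text
time_s: 6.85
tool_pos: [590.1, -376.4, 47.7]
ee_rot: [1.0, 0.0, 0.0, 0.0]
contact_force: [-2.6, 1.8, 4.8]
finger_gap: 49.5
gripper_force: 15.0
```

>>> {"api": "move_arm", "payload": {
  "plan": [
    [[0,0,0,0,0,0,0.5],[0,0,0,0,0,0,1],[0,0,0,0,0,0,1],[0,0,0,0,0,0,1],[0,0,0,0,0,0,1],[0,0,0,0,0,-1,1],[0,0,0,0,0,-3,1],[0,0,0,0,0,-6,1],[0,0,0,0,0,-10,1],[0,0,0,0,0,-14,1],[0,0,0,0,0,-18,1],[0,0,0,0,0,-22,1],[0,0,0,0,0,-26,1],[0,0,0,0,0,-30,0.3],[0,0,0,0,0,-32,0],[0,0,0,0,0,-32,0]]
  ]
}}

```text
time_s: 8.45
tool_pos: [591.0, -376.5, 372.1]
ee_rot: [1.0, 0.0, 0.004, 0.002]
contact_force: [0.5, -0.0, -0.1]
finger_gap: 70.4
gripper_force: 0.0
```

>>> {"api": "move_arm", "payload": {
  "plan": [
    [[0,0,-7,0,-3,0,0],[0,0,-14,0,-6,0,0],[0,0,-21,0,-9,0,0],[0,0,-28,0,-12,0,0],[0,0,-35,0,-15,0,0],[0,0,-42,0,-18,0,0],[0,0,-49,0,-21,0,0],[0,0,-56,0,-24,0,0],[0,0,-63,0,-27,0,0],[0,0,-70,0,-30,0,0],[0,0,-77,0,-33,0,0],[0,0,-84,0,-36,0,0],[0,0,-91,0,-39,0,0],[0,0,-98,0,-42,0,0],[0,0,-105,0.5,-45,0,0],[0,0,-105.4,1.1,-47.7,0,0],[0,0,-105.4,1.1,-47.7,0,0],[0,0,-105.4,1.1,-47.7,0,0],[0,0,-105.4,1.1,-47.7,0,0]]
  ]
}}

```text
time_s: 10.35
tool_pos: [600.5, 99.2, 365.9]
ee_rot: [0.606, 0.795, -0.001, 0.0]
contact_force: [0.7, -0.2, -0.1]
finger_gap: 43.7
gripper_force: 0.0
```

Run:
```python
from h import *
g=grab("scene"); s=robot.get_state(); print(s['tool_pos'],R.from_quat(s['ee_rot']).as_matrix().round(3),s['finger_gap'],s['joint_pos'].round(2))
a=cv2.resize(g['pixels'][200:300,180:300],None,fx=3,fy=3,interpolation=2)
b=cv2.resize(g['pixels'][140:340,300:500],None,fx=2.4,fy=2.4,interpolation=2)
c=np.zeros((480,360+480,3),np.uint8); c[:300,:360]=a; c[:,360:]=b; cv2.imwrite("pics/s3.png",cv2.resize(c,(798,456)))
```

```text
[600.54741057  98.96822292 366.11160685] [[-0.264  0.965 -0.001]
 [ 0.965  0.264 -0.001]
 [-0.001 -0.001 -1.   ]] 43.5259808120396 [ 0.38  0.28 -0.75  1.3   0.19  1.63 -0.08]
```

View pics/s3.png

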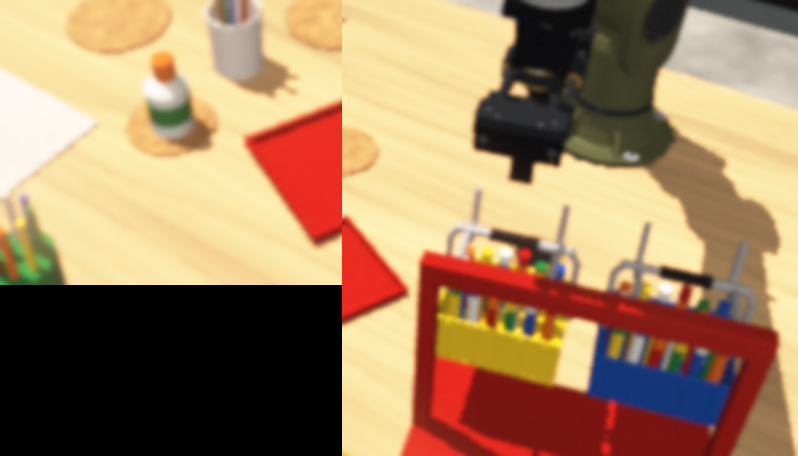

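The bottle stands centred on the mat (170,120), and the fingers are above the yellow sleeve (515,240). Next I'll go down onto the sleeve and grip.

>>> {"api": "move_arm", "payload": {
  "plan": [
    [[0,0,0,0.1,0,2,0],[0,0,0,0.1,0,4,0],[0,0,0,0.1,0,6,0],[0,0,0,0.1,0,8,0],[0,0,0,0.1,0,9.5,0],[0,0,0,0.1,0,10.5,0],[0,0,0,0.1,0,11.2,0],[0,0,0,0.1,0,11.6,0],[0,0,0,0.1,0,11.6,0],[0,0,0,0.1,0,11.6,0],[0,0,0,0.1,0,11.6,-0.4],[0,0,0,0.1,0,11.6,-0.6],[0,0,0,0.1,0,11.6,-0.8],[0,0,0,0.1,0,11.6,-1],[0,0,0,0.1,0,11.6,-1],[0,0,0,0.1,0,11.6,-1],[0,0,0,0.1,0,11.6,-1]]
  ],
  "newtons": 30
}}

```text
time_s: 12.1
tool_pos: [600.4, 101.7, 250.6]
ee_rot: [0.606, 0.796, 0.0, 0.0]
contact_force: [0.5, -0.4, 0.1]
finger_gap: 13.0
gripper_force: 30.0
```

Gripped at a 13 mm gap. I'll lift slowly and watch the force.

>>> {"api": "move_arm", "payload": {
  "plan": [
    [[0,0,0,0,0,-0.4,-1],[0,0,0,0,0,-0.8,-1],[0,0,0,0,0,-1.2,-1],[0,0,0,0,0,-1.6,-1],[0,0,0,0,0,-2,-1],[0,0,0,0,0,-2.4,-1],[0,0,0,0,0,-2.7,-1],[0,0,0,0,0,-2.7,-1]]
  ],
  "newtons": 40
}}

```text
time_s: 12.9
tool_pos: [600.5, 101.8, 278.1]
ee_rot: [0.606, 0.796, 0.0, 0.0]
contact_force: [-0.1, -0.9, -4.4]
finger_gap: 13.1
gripper_force: 40.0
```

>>> {"api": "move_arm", "payload": {
  "plan": [
    [[0,0,0,0,0,-0.3,-1],[0,0,0,0,0,-0.6,-1],[0,0,0,0,0,-0.9,-1],[0,0,0,0,0,-1.2,-1],[0,0,0,0,0,-1.2,-1]]
  ]
}}

```text
time_s: 13.4
tool_pos: [600.5, 101.8, 290.2]
ee_rot: [0.606, 0.796, 0.0, 0.0]
contact_force: [0.1, -0.5, -4.5]
finger_gap: 13.0
gripper_force: 40.0
```

>>> {"api": "move_arm", "payload": {
  "plan": [
    [[0,0,0,0,0,-0.4,-1],[0,0,0,0,0,-0.8,-1],[0,0,0,0,0,-1.2,-1],[0,0,0,0,0,-1.6,-1],[0,0,0,0,0,-1.9,-1],[0,0,0,0,0,-1.9,-1]]
  ]
}}

```text
time_s: 14.0
tool_pos: [600.5, 101.8, 309.2]
ee_rot: [0.606, 0.796, 0.0, 0.0]
contact_force: [-0.1, 0.1, -3.9]
finger_gap: 13.3
gripper_force: 40.0
```

>>> {"api": "move_arm", "payload": {
  "plan": [
    [[0,0,0,0,-0.5,0,-1],[0,0,0,0,-1,0,-1],[0,0,0,0,-1.5,0,-1],[0,0,0,0,-2,0,-1],[0,0,0,0,-2,0,-1]]
  ]
}}

```text
time_s: 14.5
tool_pos: [580.2, 96.0, 308.7]
ee_rot: [0.606, 0.796, -0.0, 0.0]
contact_force: [0.0, -0.2, -4.0]
finger_gap: 12.7
gripper_force: 40.0
```

>>> {"api": "move_arm", "payload": {
  "plan": [
    [[0,0,0,0,-0.7,0,-1],[0,0,0,0,-1.4,0,-1],[0,0,0,0,-2.1,0,-1],[0,0,0,0,-2.8,0,-1],[0,0,0,0,-3.8,0,-1],[0,0,0,0,-4.8,0,-1],[0,0,0,0,-6,0,-1],[0,0,0,0,-7.2,0,-1],[0,0,0,0,-8.4,0,-1],[0,0,0,0,-9.6,0,-1],[0,0,0,0,-10.5,0,-1],[0,0,0,0,-11,0,-1],[0,0,0,0,-11,0,-1],[0,0,0,0,-11,0,-1]]
  ]
}}

```text
time_s: 15.9
tool_pos: [475.2, 67.1, 308.7]
ee_rot: [0.606, 0.796, 0.0, 0.0]
contact_force: [-0.3, -0.5, -3.9]
finger_gap: 12.8
gripper_force: 40.0
```

Run:
```python
from h import *
g=grab("scene"); s=robot.get_state(); print(s['tool_pos'],s['contact_force'])
M=R.from_quat(s['ee_rot']).as_matrix(); print(M.round(3)); az=np.degrees(np.arctan2(M[1,0],M[0,0])); print("az",az,"turn about tool z",az-64, "shift", tool(np.array([542.8,-178.9,s['tool_pos'][2]])-s['tool_pos'],s))
cv2.imwrite("pics/s4.png",cv2.resize(g['pixels'][130:350,230:500],None,fx=2.6,fy=2.6,interpolation=2))
```

```text
[475.26823396  67.21423136 308.58385829] [ 0.73841779 -0.13690787 -5.26142318]
[[-0.267  0.964  0.   ]
 [ 0.964  0.267  0.   ]
 [ 0.     0.001 -1.   ]]
az 105.45720927482597 turn about tool z 41.45720927482597 shift [-2.55210696e+02 -5.04894818e-01 -1.05478222e-02]
```

View pics/s4.png

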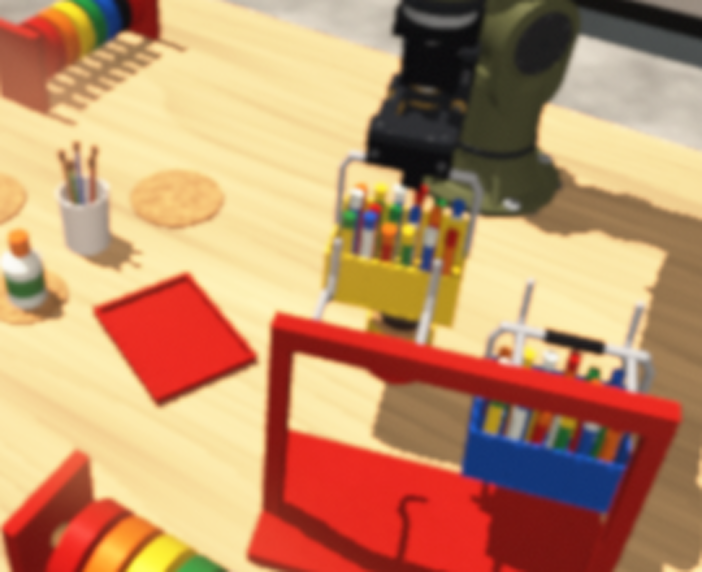

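The yellow basket hangs level in the gripper at (400,270). The tray is empty at (175,340), so I'll recheck its pose in both views.

Run:
```python
from h import *
for n,(y0,y1,x0,x1) in(("top",(150,240,285,375)),("scene",(228,288,260,332))):
    f=grab(n); H,S,V=cv2.split(cv2.cvtColor(f['pixels'],cv2.COLOR_BGR2HSV))
    red=(((H<7)|(H>172))&(S>150)&(V>60)).astype(np.uint8); t=np.zeros_like(red); t[y0:y1,x0:x1]=red[y0:y1,x0:x1]
    c=cv2.convexHull(max(cv2.findContours(t,0,2)[0],key=cv2.contourArea)).reshape(-1,2)
    w=np.array([onz(f,p,14)[:2] for p in c],np.float32); print(n,cv2.minAreaRect(w))
```

```text
top ((542.2114868164062, -178.91946411132812), (170.15850830078125, 134.6516571044922), 64.43384552001953)
scene ((546.3931274414062, -174.0869903564453), (175.86798095703125, 134.3710174560547), 64.79745483398438)
```

>>> {"api": "move_arm", "payload": {
  "plan": [
    [[0,0,0,-1,0,0,-1],[0,0,2,-2.5,0,0,-1],[0,0,5,-4.5,0,0,-1],[0,0,8,-6.5,0,0,-1],[0,0,12,-8.5,0,0,-1],[0,0,16,-10.5,0,0,-1],[0,0,20,-12.5,0,0,-1],[0,0,24,-14.5,0,0,-1],[0,0,28,-16.5,0,0,-1],[0,0,32,-18.5,0,0,-1],[0,0,35,-20.5,0,0,-1],[0,0,38,-22.5,0,0,-1],[0,0,40,-24,0,0,-1],[0,0,41,-25,0,0,-1],[0,0,41,-25.5,0,0,-1],[0,0,41,-25.5,0,2,-1],[0,0,41,-25.5,0,5,-1],[0,0,41,-25.5,0,8,-1],[0,0,41,-25.5,0,10.5,-1],[0,0,41,-25.5,0,11.5,-1]]
  ]
}}

```text
time_s: 18.05
tool_pos: [541.4, -177.4, 190.9]
ee_rot: [0.846, 0.534, -0.001, -0.002]
contact_force: [-0.4, 0.4, -4.0]
finger_gap: 12.8
gripper_force: 40.0
```

>>> {"api": "move_arm", "payload": {
  "plan": [
    [[0,0,0,0,0,0,-1],[0,0,0,0,0,0,-1],[0,0,0,0,0,0,-1],[0,0,0,0,0,0,-1],[0,0,0,0,0,0,-1]]
  ]
}}

```text
time_s: 18.55
tool_pos: [543.3, -178.9, 194.5]
ee_rot: [0.846, 0.533, 0.0, 0.001]
contact_force: [-0.9, -0.7, -3.6]
finger_gap: 12.6
gripper_force: 40.0
```

Run:
```python
from h import *
g=grab("scene"); s=robot.get_state(); print(s['tool_pos'],s['contact_force'])
M=R.from_quat(s['ee_rot']).as_matrix(); print(M.round(3)); az=np.degrees(np.arctan2(M[1,0],M[0,0])); print("az",az, "shift", tool(np.array([542.5,-178.5,144.6])-s['tool_pos'],s))
cv2.imwrite("pics/s5.png",cv2.resize(g['pixels'][150:310,200:380],None,fx=3,fy=3,interpolation=2))
```

```text
[ 543.14365642 -178.85937929  194.19436494] [-0.04873199 -0.51579339 -3.80536114]
[[ 0.431  0.902  0.001]
 [ 0.902 -0.431 -0.001]
 [-0.     0.001 -1.   ]]
az 64.44339157505969 shift [ 0.05252592 -0.78941402 49.59353332]
```

View pics/s5.png

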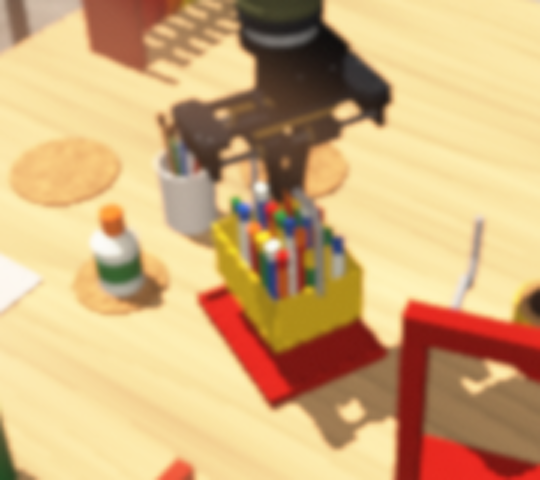

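The basket at (290,290) is level and aligned over the tray (290,350). I'll lower it to just above the floor, then to contact.

>>> {"api": "move_arm", "payload": {
  "plan": [
    [[0,0,0,0,0,0.7,-1],[0,0,0,0,0,1.4,-1],[0,0,0,0,0,2.1,-1],[0,0,0,0,0,2.8,-1],[0,0,0,0,0,3.4,-1],[0,0,0,0,0,4,-1],[0,0,0,0,0,4.4,-1],[0,0,0,0,0,4.7,-1],[0,0,0,0,0,4.7,-1],[0,0,0,0,0,4.7,-1]]
  ]
}}

```text
time_s: 19.6
tool_pos: [543.0, -178.8, 146.7]
ee_rot: [0.846, 0.533, 0.0, 0.0]
contact_force: [-0.8, 0.1, -3.4]
finger_gap: 12.6
gripper_force: 40.0
```

>>> {"api": "move_arm", "payload": {
  "plan": [
    [[0,0,0,0,0,0.1,-1],[0,0,0,0,0,0.2,-1],[0,0,0,0,0,0.3,-1],[0,0,0,0,0,0.3,-1],[0,0,0,0,0,0.3,-1]]
  ]
}}

```text
time_s: 20.1
tool_pos: [543.4, -178.7, 144.8]
ee_rot: [0.846, 0.533, 0.0, 0.001]
contact_force: [-2.0, 1.7, 5.4]
finger_gap: 12.8
gripper_force: 40.0
```

Contact (force reversed to +5 N). A short hold, then I'll release and retreat.

>>> {"api": "move_arm", "payload": {
  "plan": [
    [[0,0,0,0,0,0,-1],[0,0,0,0,0,0,-1],[0,0,0,0,0,0,-0.5],[0,0,0,0,0,0,0],[0,0,0,0,0,0,0],[0,0,0,0,0,0,0],[0,0,0,0,0,0,0],[0,0,0,0,0,-1,0],[0,0,0,0,0,-3,0],[0,0,0,0,0,-6,0],[0,0,0,0,0,-9,0],[0,0,0,0,0,-12,0],[0,0,0,0,0,-15,0],[0,0,0,0,0,-15,0],[0,0,0,0,0,-15,0],[0,0,0,0,0,-15,0]]
  ]
}}

```text
time_s: 21.7
tool_pos: [542.3, -178.6, 292.6]
ee_rot: [0.846, 0.533, -0.001, -0.001]
contact_force: [0.1, 0.8, -0.9]
finger_gap: 43.4
gripper_force: 0.0
```

Run:
```python
from h import *
g=grab("scene"); s=robot.get_state(); print(s['tool_pos'],s['contact_force'],s['joint_velocities'].round(3))
cv2.imwrite("pics/s6.png",cv2.resize(g['pixels'][150:310,200:380],None,fx=3,fy=3,interpolation=2))
```

```text
[ 542.18589169 -178.64268416  292.31766287] [-0.05783284  0.02676626  0.22812264] [ 0.001  0.006  0.002  0.001 -0.002  0.001  0.001]
```

View pics/s6.png

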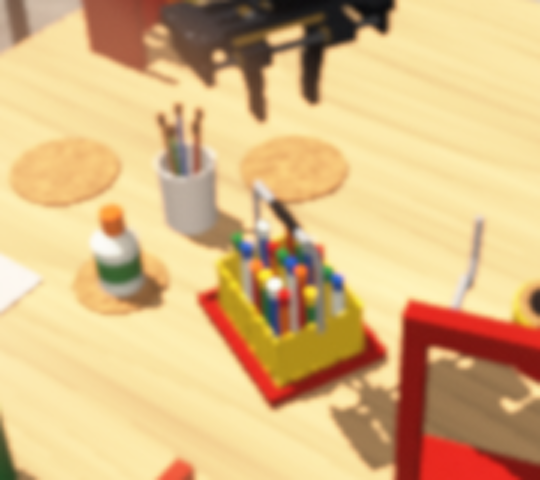

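The basket sits flat inside the rim at (290,320), the bottle stands on the mat at (118,265), and the gripper is clear of everything.

```bash
python3 -c "
from workcell import robot
print(robot.job_done())"
```

```text
the job is handed in; nothing more can be done
None
```

The job is handed in: the glue bottle stands on the smallest cork mat and the yellow basket sits flat in the red tray, with nothing else seen to move; no verdict came back from the hand-in.

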